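Zero the pen gauge and hold it square on the marked spot

TASK

Lift the orange pen-shaped coating gauge out of its stand and zero it: hold it upright with its sprung tip pressed lightly on the bare steel disc of the zero plate for about a second. Then hold it square to the sloping blue cover with the tip inside the red ring, again pressed about halfway in on its spring, and never, on either, push the tip in to its stop. Finish like that, still gripping the gauge and pressing it on the spot, with the rest of the bench left alone.

Things in the scene. Friction and masses are not known exactly. Their poses are not given: they have to be found in the camera images.
- gauge_mid (a point): Pen gauge, 150 mm long, 0.13 kg: point on its axis in the orange barrel (26 mm diameter), where it is gripped. z runs along the gauge, away from the tip: end cap 40 mm up, black flange (33 mm diameter, 6 mm thick) 44 mm down, then a 20 mm neck and the sprung tip, whose end is 110 mm down when fully out. It stands upright, neck in the stand's hole, flange on the stand's top
- tip_end (a point): Very end of the brass sprung tip (8 mm diameter, round nose). Its z axis runs along the gauge towards the barrel
- tip (a joint): How far the sprung tip is pushed into the gauge, m: 0 fully out, 0.010 hard against its stop; the spring takes 0.6 N to start, 3.6 N at halfway (0.005) and 6.6 N at the stop
- stand: Fixed grey block stand, 50 x 50 mm, 75 mm high, on a dark foot 72 x 70 mm; round hole of 24 mm down through its middle. Origin at the middle of its underside. Lift the gauge straight up by at least 60 mm to clear it
- zero_plate: Fixed black square zero plate 66 x 66 x 12 mm with a bare steel disc, 48 mm diameter, standing 4 mm proud in its middle. Origin at the middle of its underside
- zero_top (a point): Centre of the top face of the bare steel disc on the zero plate; z axis straight up. Place the tip within 15 mm of this centre
- table: Fixed grey tilting table, base 150 x 150 mm, that carries the blue painted cover (134 x 116 mm); the cover slopes by 0.22 to 0.38 rad, rising away from the robot (along the table's x axis), locked stiffly by friction. Origin at the middle of the base's underside
- spot (a point): Centre of the red ring sticker on the blue cover, on its surface: red, 32 mm outside, white middle 20 mm with a tiny red dot. z is square to the sloping cover, out of it (up and towards the robot). It lies on the cover's upper half, up to 36 mm either side of its middle. The like yellow ring on the lower half is not wanted
- masking_tape: Roll of pale masking tape, 66 mm diameter, 24 mm high; bystander, leave alone. Origin at the middle of its underside
- screw_jar: Pale jar with a black lid and a white label, 63 mm diameter, 76 mm high; bystander, leave alone. Origin at the middle of its underside
- drill_chuck: Dark drill chuck standing on its back, 44 mm diameter, 62 mm high; bystander, leave alone. Origin at the middle of its underside
- caliper: Steel caliper lying flat, 200 x 71 x 14 mm; bystander, leave alone. Origin at the middle of its underside
- spanner_13: Steel spanner lying flat, 184 x 26 x 6 mm; bystander, leave alone. Origin at the middle of its underside
Things that resemble listed ones, but are neither listed nor needed, are in the scene too. Of the things like the part that bears gauge_mid, leave any that is pink or purple; of the rest the smaller one is meant.

How it is judged:
By the outcome, as a careful person would: the job done as asked, in the order asked, and still so for the second after the job is handed in, while the arm keeps its last pose, push and grip.
It also fails if it takes over 58 s, if anything falls off the work surface, if the arm or the gripper's body presses on something with over 40 N, if the wrist force passes 120 N, or if a joint passes its speed limit or range.

ROBOT

A 7-joint arm with a two-finger parallel gripper is mounted at the origin on a cart in front of the work surface, level with it; the furniture and walls round the work are solid. World frame = base frame: x ahead of the robot, y to its left, z up, the work surface at z = 0. Lengths are in m, angles in rad, forces in N, time in s.
With the tool pointing down it reaches from about 0.4 to 0.85 m from the base axis. Payload 6.9 kg.
Tool frame: the origin (TCP) lies at the very end of the fingers, on their centre line; the grasp point (between the pads) lies 19 mm behind it; z points along the fingers, y is the direction in which the jaws open and shut (so a half turn about z gives the same grasp; the last joint's range is limited). The gripper opens to 85 mm and grips with 20 to 120 N. Pads are 22 mm wide; open, the fingers measure 114 mm over their backs; the gripper's body (76 mm by 85 mm) begins 54 mm behind the grasp point. The pads swing forward as they close: fully open they stand 13 mm farther back than shut.
Start: joints at [-1.23, 0.507, -0.238, 1.5, 0.126, 1.149, -0.155], TCP at [0.145, 0.608, 0.231] pointing down, gripper open.
Joint ranges: [-3.08, 3.08], [-0.24, 2.05], [-1.43, 1.35], [0, 2.5], [-1.52, 4.66], [0.17, 1.96], [-2.89, 2.89]. Speed limits (rad/s): [2.39, 2.39, 3.14, 3.14, 3.14, 3.14, 3.14].

INTERFACE

Orientations are given as [roll, pitch, yaw] about the fixed x, y, z axes, in that order (R = Rz(yaw) Ry(pitch) Rx(roll)).
In Python, from station import telemetry, imaging, workorder gives the robot as it stands. The module is installed in compiled form; this text tells all that it offers.
- The arm moves only by the tool arm_command, never from a script. Its argument "targets" is one flat list of numbers, 6 for each row, row after row: the shift along the tool's x, y, z in m, then the turn, a rotation vector about the tool's x, y, z in rad. In form: [x, y, z, ax, ay, az, x, y, z, ax, ay, az, ...]. A call has 1 to 5 rows; each row is the pose to reach, as a shift and turn from the pose commanded when the call began, along the tool's axes at that moment; what a row does not reach only later rows make up. A row lasts 1/10 s, in which the tool goes at most 50 mm and 8.59 degrees, less where a joint would pass 70% of its speed; a pose out of reach is approached as far as the arm can. A call with a gripper value outside its range is refused whole. "gripper" is the opening, from 0 (shut) to 1 (fully open), set as the call begins (left out, the last holds). The fingers move at their own pace and stop on an object; "squeeze" is the grip in N (left out, the last holds). Time passes only in rows, so rows that repeat a pose let the fingers close. It gives the time, the measured TCP pose, the force and the opening at its end, in the units of the state.
- telemetry.state(): the state, without advancing time (a new reading comes with each control period).
- imaging.snapshot(name): name is "scene" or "top"; returns a dict with "frame" (384x512x3 uint8, red, green, blue), "fx", "fy", "cx", "cy" (pixels), "R" (3x3) and "t" (3): a world point X has camera coordinates R X + t. Camera axes: x right, y down, z forward; pixel columns grow to the right and rows downward; lengths in m; the calibration is good to about 2 mm. A picture is of the moment at which its call begins. There is no depth.
- workorder.finish_job(): hands the job in, once; it reports no verdict.
The state is a dict: "time": time; "qpos": joint angles; "qd": joint speeds; "tau": joint torques, N m; "eef_pos": TCP position; "orientation": TCP orientation; "contact_force": force on the tool from outside, world axes, zero at the start; "ft_torque": the same for the moment, N m; "opening": finger opening in m.
Only numpy, scipy, OpenCV 4.12 (cv2) and the standard library are available. Lean on these libraries where they do the work, as an engineer would, in place of code of your own. Each camera call takes 0.05 s, during which the arm holds its last target. There are 200 camera calls.

## Working session

There is one attempt and no reset: what is moved stays moved. The work goes in short steps, Python scripts to look and compute and a tool call to move; the robot and the scene stay as the last step left them, time stands still between calls to the robot, and variables do not carry over. Pictures are saved under pics/ and viewed, about 8 in all and at most 12, crops included, and the job is handed in when it is done.

Besides the shell and the picture viewer there is one more tool, called after "Emit:" as name(argument=value, ...) on one line, values as JSON. arm_command: Moves the arm, as the interface text tells. Its arguments: {"type":"object","properties":{"targets":{"type":"array","items":{"type":"number"}},"gripper":{"type":"number"},"squeeze":{"type":"number"}},"required":["targets"]}

```bash
mkdir -p pics; cat > h.py <<'E'
import numpy as np, cv2
from scipy.spatial.transform import Rotation as Ro
from station import telemetry, imaging, workorder
def snap(n,save=None):
    s=imaging.snapshot(n); s['R']=np.array(s['R']); s['t']=np.array(s['t'])
    if save: cv2.imwrite(f'pics/{save}.png',cv2.cvtColor(s['frame'],cv2.COLOR_RGB2BGR)); np.save(f'pics/{save}.npy',s,allow_pickle=True)
    return s
def load(n): return np.load(f'pics/{n}.npy',allow_pickle=True).item()
def ray(s,u,v):
    d=s['R'].T@np.array([(u-s['cx'])/s['fx'],(v-s['cy'])/s['fy'],1]); return -s['R'].T@s['t'],d/np.linalg.norm(d)
def onz(s,u,v,z):
    c,d=ray(s,u,v); return c+d*(z-c[2])/d[2]
def tri(s1,p1,s2,p2):
    c1,d1=ray(s1,*p1);c2,d2=ray(s2,*p2)
    k=np.linalg.lstsq(np.c_[d1,-d2],c2-c1,rcond=None)[0]
    a,b=c1+k[0]*d1,c2+k[1]*d2; return (a+b)/2,np.linalg.norm(a-b)
def proj(s,X):
    c=s['R']@np.array(X)+s['t']; return np.array([s['fx']*c[0]/c[2]+s['cx'],s['fy']*c[1]/c[2]+s['cy']])
def st():
    q=telemetry.state(); return q
E
python3 - <<'E'
from h import *
a=snap('scene','s0');b=snap('top','t0')
for s in(a,b): print(s['fx'],s['cx'],s['cy'],-s['R'].T@s['t'],s['R'][2])
q=st();print(q)
im=np.vstack([a['frame'],b['frame']])[:,:,::-1]
E
```

```text
370.6908403175877 260.5540692951116 194.40259626403125 [-0.30774048  0.58206048  1.19309095] [ 0.57061244 -0.41007817 -0.71150358]
409.39395392016735 246.74835145200592 190.18907842893054 [-0.2011384  -0.18813059  1.19259929] [ 0.57598709  0.08773245 -0.81273728]
{'time': 0.1, 'qpos': array([-1.23046927,  0.50826481, -0.23754002,  1.50103876,  0.12570152,
        1.14890694, -0.15481134]), 'qd': array([ 0.00061409, -0.00063515,  0.00055083, -0.00271883,  0.00014684,
       -0.00096967, -0.00027579]), 'tau': array([-5.12740575e-03, -6.21838760e+01, -2.19448775e+00, -2.50205594e+01,
        1.25223023e-02,  7.86825840e-03, -8.18434046e-06]), 'eef_pos': array([0.14538319, 0.60738684, 0.23050801]), 'orientation': array([-3.13996417e+00,  2.68863626e-05,  2.90677475e+00]), 'contact_force': array([ 0.2463067 ,  0.1347241 , -0.17374946]), 'ft_torque': array([ 0.01057577,  0.01922103, -0.00365393]), 'opening': 0.08536137586493782}
```

View pics/s0.png

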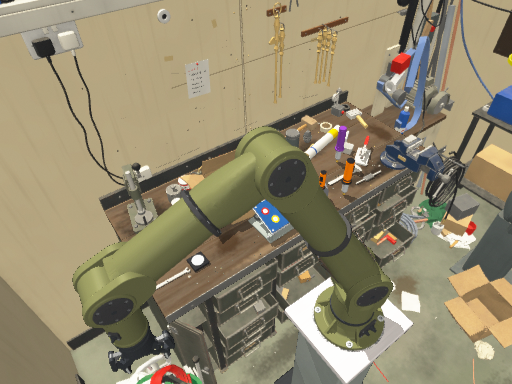

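View pics/t0.png

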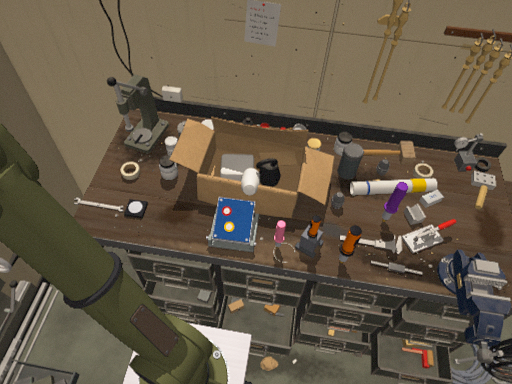

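```bash
python3 - <<'E'
from h import *
a=load('s0')['frame'];b=load('t0')['frame']
c1=cv2.resize(b[185:275,200:400],None,fx=4,fy=4,interpolation=3)[:, :, ::-1]
c2=cv2.resize(a[145:205,300:400],None,fx=4,fy=4,interpolation=3)[:, :, ::-1]
c3=np.zeros((240,800,3),np.uint8);c3[:,:400]=c2
c4=cv2.resize(a[195:275,180:300],None,fx=3,fy=3,interpolation=3)[:, :, ::-1];c3[:,420:780]=c4
cv2.imwrite('pics/c0.png',np.vstack([c1,c3]))
B=load('t0');A=load('s0')
for n,I in(('s',A),('t',B)):
  f=I['frame'];h=cv2.cvtColor(f,cv2.COLOR_RGB2HSV)
  for nm,lo,hi in(('or',(5,180,120),(16,255,255)),('red',(0,150,120),(4,255,255)),('red2',(172,150,120),(180,255,255)),('yel',(17,150,150),(32,255,255)),('blue',(100,150,70),(122,255,255))):
    k,l,S,C=cv2.connectedComponentsWithStats(cv2.inRange(h,lo,hi))
    for i in range(1,k):
      if S[i,4]>15 and C[i][1]<280 and C[i][1]>130: print(n,nm,S[i],C[i].round(1))
for p in((143,208),):print(onz(B,*p,0))
E
```

```text
s or [343 162  12  21 152] [348.  171.8]
s or [319 173   8  16  61] [322.5 180. ]
s red [364 136   5   8  27] [366.3 139.9]
s red [466 221  10  14  85] [470.7 227.9]
s red [384 235  12  10  44] [390.1 239.3]
s yel [328 128  10  11  54] [333.4 132.2]
s yel [272 216   7   7  19] [274.8 218.9]
s blue [254 200  35  31 411] [270.5 215.5]
t or [309 220  11  15  83] [314.  227.8]
t or [343 230  18  22 182] [349.6 241.9]
t red [438 219  19  11  97] [446.7 223.7]
t yel [411 178  15  13 159] [418.5 183.7]
t yel [224 222  10  10  41] [228.6 226.3]
t blue [ 214  198   40   44 1150] [234.5 219.8]
[0.50381004 0.28056321 0.        ]
```

View pics/c0.png

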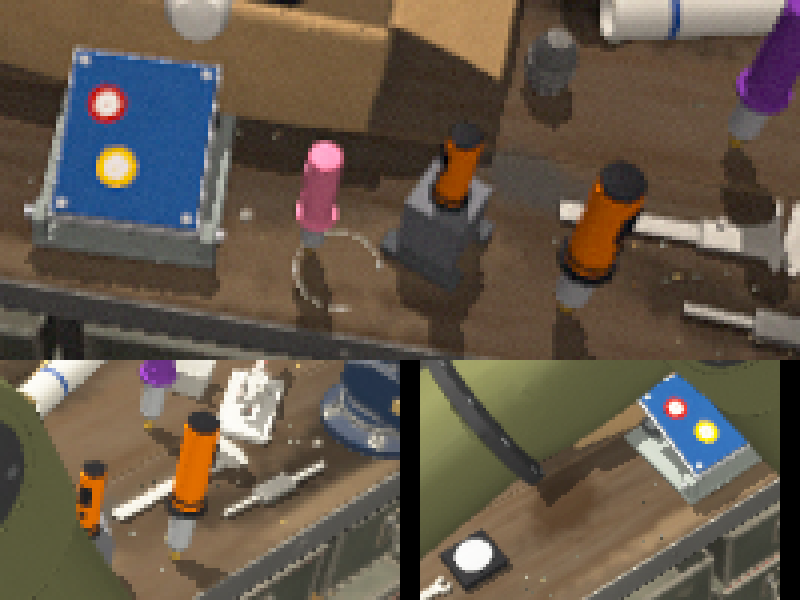

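I see four pen-like things in the top view:
- An orange one in the grey stand at (314,228), which is small.
- A larger orange one standing free at (350,242).
- A pink one at (280,232).
- A purple one at (395,200).

The gauge I want is the smaller orange one in the stand, and the crop confirms it. The cover's red ring is at top (226,211) and the zero plate is at about (134,208).

```bash
cat >> h.py <<'E'
def comp(s,lo,hi,box,amin=8):
    h=cv2.cvtColor(s['frame'],cv2.COLOR_RGB2HSV); m=cv2.inRange(h,lo,hi)
    z=np.zeros_like(m); x0,y0,x1,y1=box; z[y0:y1,x0:x1]=m[y0:y1,x0:x1]
    k,l,S,C=cv2.connectedComponentsWithStats(z)
    return z,[(S[i,4],C[i]) for i in range(1,k) if S[i,4]>=amin]
def plan(pos,R):
    """shift in current tool axes and rotvec to reach pos,R"""
    q=st(); R0=Ro.from_euler('xyz',q['orientation'])
    return R0.inv().apply(np.array(pos)-q['eef_pos']).round(4),(R0.inv()*R).as_rotvec().round(4)
E
python3 - <<'E'
from h import *
A=load('s0');B=load('t0')
g,e=tri(B,(316.5,218.3),A,(323.5,172.));print('cap',g,e)
print('cap@162',onz(B,316.5,218.3,.162),onz(A,323.5,172,.162))
print('barrel mid@.125',onz(B,314,228,.122),onz(A,322.5,180,.122))
# red ring
print('spot',tri(B,(226.5,211),A,(265,211)))
# plate
for s,b in((B,(120,195,150,222)),(A,(185,245,215,275))):
    z,c=comp(s,(0,0,190),(180,60,255),b);print('disc',c); 
    c=max(c,key=lambda t:t[0]);print(onz(s,*c[1],.016))
# box corners heights: top
for p in((333,152),(192,120),(296,213),(200,200)):print('box',p,onz(B,*p,.0),onz(B,*p,.12))
q=st();R=Ro.from_euler('xyz',q['orientation']).as_matrix();print(R.round(3))
E
```

```text
cap [ 0.46642687 -0.29739235  0.16325396] 0.0019515915556858996
cap@162 [ 0.46608449 -0.29758601  0.162     ] [ 0.46857984 -0.29879055  0.162     ]
barrel mid@.125 [ 0.45607143 -0.29691056  0.122     ] [ 0.46413748 -0.29502473  0.122     ]
spot (array([ 0.49585643, -0.0177413 ,  0.08035059]), np.float64(0.0033109735047481695))
disc [(np.int32(114), array([134.92105263, 206.71929825]))]
[0.49436432 0.30297343 0.016     ]
disc [(np.int32(100), array([197.41, 259.53])), (np.int32(16), array([186.5  , 269.625]))]
[0.49857343 0.30251915 0.016     ]
box (333, 152) [ 0.88337145 -0.3554462   0.        ] [ 0.77424747 -0.33861081  0.12      ]
box (192, 120) [0.94992861 0.2204064  0.        ] [0.83410761 0.17929918 0.12      ]
box (296, 213) [ 0.57963323 -0.24333937  0.        ] [ 0.50107156 -0.23778423  0.12      ]
box (200, 200) [0.57222209 0.09496283 0.        ] [0.49440613 0.06647781 0.12      ]
[[-0.973  0.233 -0.   ]
 [ 0.233  0.973 -0.002]
 [-0.    -0.002 -1.   ]]
```

Emit:
arm_command(targets=[-0.04, -0.02, -0.01, 0, 0, 0, -0.08, -0.04, -0.02, 0, 0, 0, -0.12, -0.06, -0.03, 0, 0, 0, -0.16, -0.085, -0.04, 0, 0, 0, -0.2, -0.105, -0.05, 0, 0, 0], gripper=0.65)

```text
time: 0.6
eef_pos: [0.3165, 0.4572, 0.2814]
orientation: [-3.141, -0.0, 2.907]
contact_force: [-0.0, 1.2, 0.2]
opening: 0.0554
```

Emit:
arm_command(targets=[-0.04, -0.02, -0.01, 0, 0, -0.05, -0.08, -0.04, -0.02, 0, 0, -0.1, -0.12, -0.06, -0.03, 0, 0, -0.15, -0.16, -0.085, -0.03, 0, 0, -0.2, -0.2, -0.105, -0.03, 0, 0, -0.235])

```text
time: 1.1
eef_pos: [0.4867, 0.3086, 0.3115]
orientation: [-3.141, 0.0, -3.14]
contact_force: [0.3, 0.0, -0.4]
opening: 0.0552
```

Emit:
arm_command(targets=[0, -0.045, 0, 0, 0, 0, 0, -0.09, 0, 0, 0, 0, 0, -0.135, 0, 0, 0, 0, 0, -0.18, 0, 0, 0, 0, 0, -0.225, 0, 0, 0, 0])

```text
time: 1.6
eef_pos: [0.4851, 0.0837, 0.311]
orientation: [-3.141, -0.001, -3.141]
contact_force: [1.2, -0.2, -0.0]
opening: 0.0552
```

Emit:
arm_command(targets=[0, -0.045, 0, 0, 0, 0, 0, -0.09, 0, 0, 0, 0, 0, -0.135, 0, 0, 0, 0, 0, -0.18, 0, 0, 0, 0, 0, -0.225, 0, 0, 0, 0])

```text
time: 2.1
eef_pos: [0.4852, -0.1412, 0.3111]
orientation: [3.141, -0.0, -3.141]
contact_force: [1.0, 0.6, -0.1]
opening: 0.0555
```

Emit:
arm_command(targets=[0.005, -0.045, 0.01, 0, 0, 0, 0.01, -0.09, 0.02, 0, 0, 0, 0.015, -0.13, 0.03, 0, 0, 0, 0.02, -0.157, 0.05, 0, 0, 0, 0.02, -0.157, 0.07, 0, 0, 0])

```text
time: 2.6
eef_pos: [0.4636, -0.3015, 0.2403]
orientation: [-3.139, -0.001, 3.135]
contact_force: [0.1, -0.8, 0.3]
opening: 0.0551
```

```bash
python3 - <<'E'
from h import *
a=snap('scene','s1');b=snap('top','t1');q=st();print(q['eef_pos'],q['orientation'],q['qpos'].round(2))
c1=cv2.resize(b['frame'][150:290,200:400],None,fx=4,fy=4,interpolation=3)[:, :, ::-1]
cv2.imwrite('pics/c1.png',c1)
c2=cv2.resize(a['frame'][120:270,180:380],None,fx=4,fy=4,interpolation=3)[:, :, ::-1]
cv2.imwrite('pics/c2.png',c2)
E
```

```text
[ 0.46379611 -0.29640199  0.2384115 ] [ 3.13867972 -0.00513765  3.13981975] [ 0.47  0.38  0.08  1.69 -0.03  1.08  2.13]
```

View pics/c1.png

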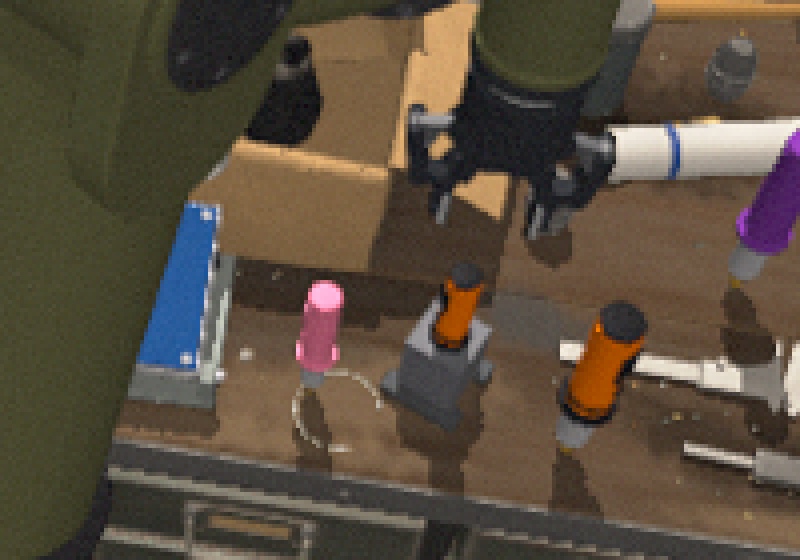

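View pics/c2.png

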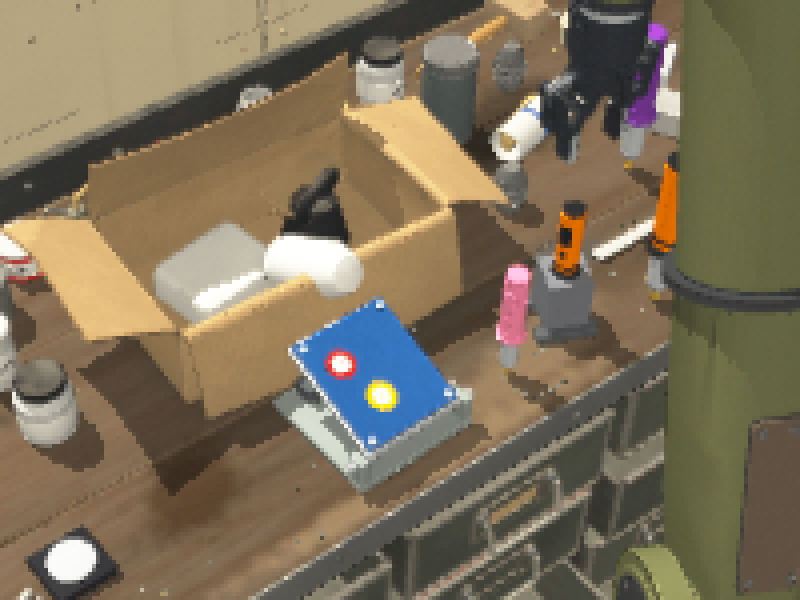

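```bash
cat > cover.py <<'E'
from h import *
from scipy.optimize import least_squares
A=load('s1');B=load('t0')
def quad(s,box):
    h=cv2.cvtColor(s['frame'],cv2.COLOR_RGB2HSV);m=cv2.inRange(h,(98,110,50),(125,255,255))
    z=np.zeros_like(m);x0,y0,x1,y1=box;z[y0:y1,x0:x1]=m[y0:y1,x0:x1]
    hu=cv2.convexHull(np.argwhere(z>0)[:,::-1].astype(np.int32))
    e=cv2.approxPolyN(hu,4)[0] if hasattr(cv2,'approxPolyN') else cv2.boxPoints(cv2.minAreaRect(hu))
    return e.reshape(-1,2).astype(float)
qa=quad(A,(245,190,300,240));qb=quad(B,(205,190,262,250))
print(qa,qb)
def order(s,q): # by ground projection: far-left, far-right, near-right, near-left
    g=np.array([onz(s,*p,.07)[:2] for p in q]);d=g-g.mean(0)
    return q[[np.argmax(d@v) for v in ((1,1),(1,-1),(-1,-1),(-1,1))]]
qa,qb=order(A,qa),order(B,qb)
P=np.array([tri(B,b,A,a)[0] for a,b in zip(qa,qb)]);print(P.round(4))
ex=(P[0]+P[1]-P[2]-P[3])/2;ey=(P[0]+P[3]-P[1]-P[2])/2
print('sizes',np.linalg.norm(ex),np.linalg.norm(ey))
M={}
def fit(L,W):
    T=np.array([[L,W],[L,-W],[-L,-W],[-L,W]])/2
    def X(p):
        R=Ro.from_euler('ZY',[p[3],-p[4]]).as_matrix();return p[:3]+T@R[:,:2].T
    f=lambda p:np.r_[[proj(A,x)-a for x,a in zip(X(p),qa)],[proj(B,x)-b for x,b in zip(X(p),qb)]].ravel()
    r=least_squares(f,np.r_[P.mean(0),0,.3]);return r
for L,W in((.134,.116),(.116,.134)):
    r=fit(L,W);print(L,W,r.x.round(4),np.abs(r.fun).max(),np.sqrt(np.mean(r.fun**2)))
r=min((fit(.134,.116),fit(.116,.134)),key=lambda r:r.cost)
R=Ro.from_euler('ZY',[r.x[3],-r.x[4]]).as_matrix();n=R[:,2];print('n',n)
for s,b in((A,(258,204,272,218)),(B,(218,204,234,218))):
    f=s['frame'].astype(int);m=((f[...,0]>110)&(f[...,0]>f[...,2]+25)&(f[...,1]<150)).astype(np.uint8)
    m2=((f.min(2)>140)).astype(np.uint8)
    for k in(m,m2,m|m2):
        z=np.zeros_like(k);z[b[1]:b[3],b[0]:b[2]]=k[b[1]:b[3],b[0]:b[2]]
        y,x=np.nonzero(z);
        if len(x):
            c,d=ray(s,x.mean(),y.mean());X=c+d*((r.x[:3]-c)@n)/(d@n);print(len(x),x.mean().round(2),y.mean().round(2),X.round(4))
E
python3 cover.py; python3 - <<'E'
from h import *
A=load('s1');B=load('t1')
print('tcp proj',proj(B,st()['eef_pos']),proj(A,st()['eef_pos']))
print('cap',tri(B,(316.5,218.7),A,(323.2,172)),onz(B,316.5,218.7,.165))
for s,b in((B,(305,215,322,238)),(A,(315,170,330,192))):
    z,c=comp(s,(3,150,60),(18,255,255),b);print(c)
print('flange',onz(B,312.75,234.5,.078))
print('bigpen foot,top',onz(B,341,261,0),onz(B,356,230,.2))
print('pink foot',onz(B,278,248,0))
E
```

```text
[[272. 232.]
 [253. 207.]
 [275. 194.]
 [294. 219.]] [[248. 242.]
 [212. 237.]
 [219. 197.]
 [254. 202.]]
[[ 0.5347  0.0149  0.0933]
 [ 0.5372 -0.1004  0.0944]
 [ 0.4133 -0.1029  0.0495]
 [ 0.4093  0.012   0.0535]]
sizes 0.13162734948489702 0.11515721577899944
0.134 0.116 [ 0.4738 -0.0442  0.072   0.0191  0.2992] 0.818584950203217 0.37015569044740315
0.116 0.134 [ 0.4734 -0.0444  0.0715  0.0349  0.4599] 3.732369147183732 2.293295518098655
n [-0.29471678 -0.00562448  0.9555681 ]
29 264.9 210.86 [ 0.499  -0.0184  0.0799]
24 263.25 211.83 [ 0.4988 -0.0099  0.0799]
53 264.15 211.3 [ 0.4989 -0.0145  0.0799]
49 226.18 210.43 [ 0.4966 -0.0165  0.0792]
29 226.28 210.41 [ 0.4967 -0.0167  0.0792]
78 226.22 210.42 [ 0.4966 -0.0166  0.0792]
tcp proj [320.20701734 204.58105908] [326.03208928 158.60928967]
cap (array([ 0.46733577, -0.29762158,  0.16145204]), np.float64(0.003875024360620111)) [ 0.46275393 -0.29736958  0.165     ]
[(np.int32(122), array([313.79508197, 227.90983607]))]
[(np.int32(85), array([322.07058824, 180.42352941]))]
flange [ 0.45893509 -0.29934547  0.078     ]
bigpen foot,top [ 0.4244184  -0.40401601  0.        ] [ 0.42303053 -0.4055943   0.2       ]
pink foot [ 0.43430355 -0.19936865  0.        ]
```

Emit:
arm_command(targets=[0, -0.001, 0.04, 0, 0, 0, 0, -0.001, 0.08, 0, 0, 0, 0, -0.001, 0.11, 0, 0, 0, 0, -0.001, 0.134, 0, 0, 0, 0, -0.001, 0.134, 0, 0, 0])

```text
time: 3.2
eef_pos: [0.4649, -0.2955, 0.1052]
orientation: [3.138, -0.004, -3.14]
contact_force: [-1.0, -0.5, 0.4]
opening: 0.056
```

```bash
python3 - <<'E'
from h import *
a=snap('scene','s2');b=snap('top','t2');q=st();print(q['eef_pos'],q['orientation'],q['contact_force'])
c1=cv2.resize(b['frame'][190:260,280:350],None,fx=7,fy=7,interpolation=3)[:, :, ::-1]
c2=cv2.resize(a['frame'][150:206,305:345],None,fx=7,fy=7,interpolation=3)[:, :, ::-1]
c=np.zeros((490,780,3),np.uint8);c[:,:490]=c1;c[:392,500:]=c2
cv2.imwrite('pics/c3.png',c)
E
```

```text
[ 0.46644901 -0.29703728  0.10823594] [ 3.14145912e+00  3.56639621e-04 -3.14031008e+00] [ 0.04261983 -0.64958295  0.85067059]
```

View pics/c3.png

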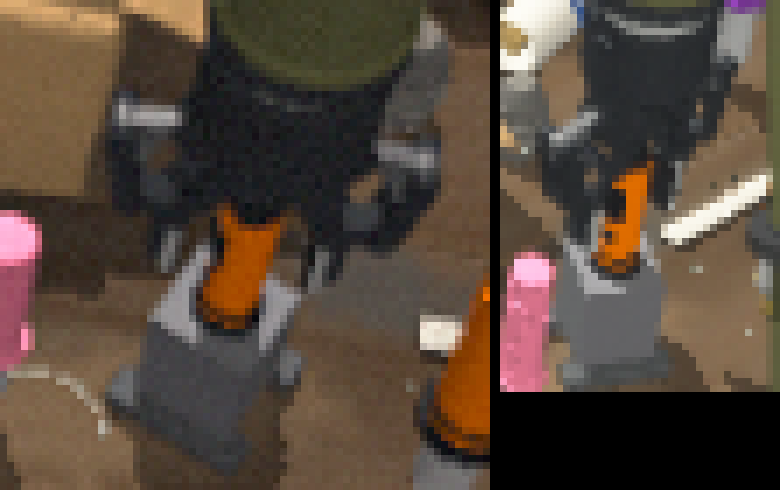

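Emit:
arm_command(targets=[0.001, -0.001, 0.002, 0, 0, 0, 0.001, -0.001, 0.002, 0, 0, 0, 0.001, -0.001, 0.002, 0, 0, 0, 0.001, -0.001, 0.002, 0, 0, 0, 0.001, -0.001, 0.002, 0, 0, 0], gripper=0, squeeze=50)

```text
time: 3.8
eef_pos: [0.4654, -0.2987, 0.1067]
orientation: [-3.141, 0.002, -3.141]
contact_force: [-0.3, 1.3, 7.4]
opening: 0.025
```

Emit:
arm_command(targets=[0, 0, 0, 0, 0, 0, 0, 0, 0, 0, 0, 0, 0, 0, 0, 0, 0, 0, 0, 0, 0, 0, 0, 0, 0, 0, 0, 0, 0, 0])

```text
time: 4.3
eef_pos: [0.4654, -0.2988, 0.1067]
orientation: [-3.141, 0.002, -3.141]
contact_force: [-0.8, 1.8, 7.1]
opening: 0.0251
```

Emit:
arm_command(targets=[0, 0, -0.01, 0, 0, 0, 0, 0, -0.025, 0, 0, 0, 0, 0, -0.045, 0, 0, 0, 0, 0, -0.065, 0, 0, 0, 0, 0, -0.085, 0, 0, 0])

```text
time: 4.8
eef_pos: [0.4645, -0.2985, 0.1917]
orientation: [-3.141, -0.0, -3.142]
contact_force: [0.7, -0.2, -1.4]
opening: 0.0255
```

Emit:
arm_command(targets=[0, 0, -0.03, 0, 0, 0, 0, 0, -0.06, 0, 0, 0, 0, 0, -0.08, 0, 0, 0, 0, 0, -0.08, 0, 0, 0, 0, 0, -0.08, 0, 0, 0])

```text
time: 5.3
eef_pos: [0.4644, -0.2984, 0.2704]
orientation: [-3.141, 0.0, -3.141]
contact_force: [-0.3, 0.3, -1.8]
opening: 0.0252
```

```bash
python3 - <<'E'
from h import *
b=snap('top','t3');a=snap('scene','s3');q=st();print(q)
u=proj(b,q['eef_pos']);v=proj(a,q['eef_pos']);print(u,v)
def crop(s,u):
    x,y=int(u[0]),int(u[1]);return (x-25,y-25),cv2.resize(s['frame'][y-25:y+45,x-25:x+25],None,fx=8,fy=8,interpolation=3)[:,:,::-1]
(o1,c1),(o2,c2)=crop(b,u),crop(a,v);print(o1,o2)
cv2.imwrite('pics/c4.png',np.hstack([c1,c2]))
E
```

```text
{'time': 5.4, 'qpos': array([ 0.47270484,  0.36059975,  0.07812412,  1.63427947, -0.0300909 ,
        1.14996747,  2.12911359]), 'qd': array([0.00203152, 0.00833529, 0.00014432, 0.00175111, 0.0002662 ,
       0.00141189, 0.00129059]), 'tau': array([ 3.01724172e-02, -5.38130271e+01,  1.55517563e+00, -2.61310530e+01,
        1.97250367e-02,  8.29684082e-03, -4.86866611e-04]), 'eef_pos': array([ 0.46402564, -0.29807893,  0.26923589]), 'orientation': array([ 3.14057874e+00, -1.81431453e-03, -3.14145028e+00]), 'contact_force': array([ 0.1122213 ,  0.0904633 , -1.70416319]), 'ft_torque': array([-0.00129905,  0.01066571,  0.02097563]), 'opening': 0.02507891813809798}
[322.63414688 198.38650409] [327.2225005  152.37264695]
(297, 173) (302, 127)
```

View pics/c4.png

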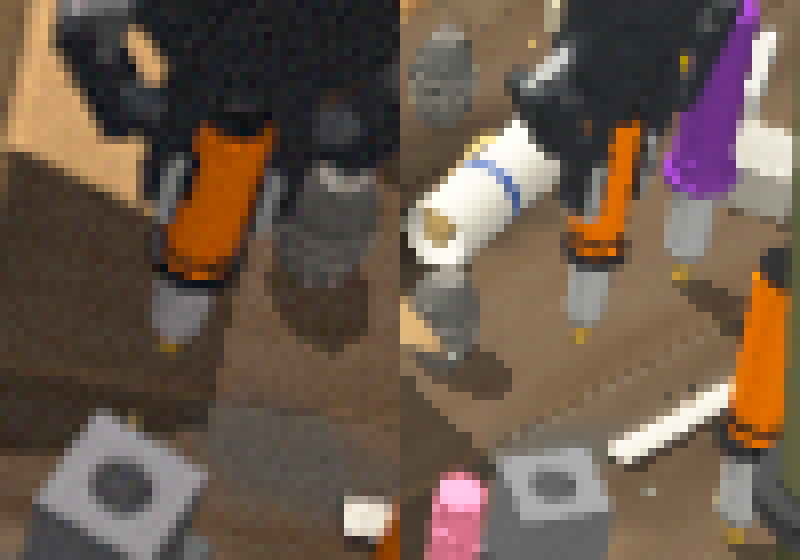

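The gauge is held upright and out of the stand. The tip is at top (318,216) and scene (324,169).

```bash
python3 - <<'E'
from h import *
A=load('s3');B=load('t3');q=st();p=q['eef_pos']
T,e=tri(B,(317.7,216.2),A,(324.4,168.8));print('tip',T,e,'rel TCP',T-p)
print(onz(B,317.7,216.2,p[2]-.091),onz(A,324.4,168.8,p[2]-.091))
for s,b,t in((B,(312,185,334,212),.0),(A,(320,140,336,162),.0)):
    z,c=comp(s,(3,170,60),(18,255,255),b);print(c,proj(s,p),proj(s,p-[0,0,.020]),proj(s,p-[0,0,.091]))
A=load('s1');
for s,b in((load('t3'),(120,195,150,222)),(load('s3'),(182,245,215,275))):
    z,c=comp(s,(0,0,190),(180,60,255),b);c=max(c,key=lambda t:t[0]);print('disc',c,onz(s,*c[1],.016))
E
```

```text
tip [ 0.46407603 -0.29837474  0.18091641] 0.004037835301350838 rel TCP [ 5.03910956e-05 -2.95810556e-04 -8.83194760e-02]
[ 0.46343636 -0.29879299  0.17823589] [ 0.46864113 -0.30140451  0.17823589]
[(np.int32(158), array([323.66455696, 197.89240506]))] [322.63414688 198.38650409] [321.44181921 202.45215156] [317.47039144 215.99408782]
[(np.int32(65), array([327.95384615, 151.36923077]))] [327.2225005  152.37264695] [326.62130922 156.3154918 ] [324.57778947 169.71768447]
disc (np.int32(118), array([134.88983051, 206.83898305])) [0.49387711 0.30291767 0.016     ]
disc (np.int32(100), array([197.41, 259.53])) [0.49857343 0.30251915 0.016     ]
```

Emit:
arm_command(targets=[0, 0.03, -0.03, 0, 0, 0, 0, 0.06, -0.06, 0, 0, 0, 0, 0.1, -0.08, 0, 0, 0, 0, 0.145, -0.08, 0, 0, 0, 0, 0.19, -0.08, 0, 0, 0])

```text
time: 5.9
eef_pos: [0.4642, -0.107, 0.3498]
orientation: [3.142, -0.001, 3.141]
contact_force: [0.4, -0.6, -2.1]
opening: 0.025
```

Emit:
arm_command(targets=[0, 0.045, 0, 0, 0, 0, 0, 0.09, 0, 0, 0, 0, 0, 0.135, 0, 0, 0, 0, 0, 0.18, 0, 0, 0, 0, 0, 0.225, 0, 0, 0, 0])

```text
time: 6.4
eef_pos: [0.4639, 0.1181, 0.3492]
orientation: [-3.141, -0.002, -3.142]
contact_force: [-0.0, 0.1, -1.6]
opening: 0.0252
```

Emit:
arm_command(targets=[-0.008, 0.045, 0, 0, 0, 0, -0.016, 0.09, 0, 0, 0, 0, -0.024, 0.135, 0.02, 0, 0, 0, -0.032, 0.17, 0.05, 0, 0, 0, -0.032, 0.186, 0.08, 0, 0, 0])

```text
time: 6.9
eef_pos: [0.496, 0.3064, 0.2676]
orientation: [3.14, -0.002, -3.138]
contact_force: [-0.1, -0.8, -2.5]
opening: 0.0249
```

Emit:
arm_command(targets=[0, 0, 0.04, 0, 0, 0, 0, 0, 0.08, 0, 0, 0, 0, 0, 0.11, 0, 0, 0, 0, 0, 0.12, 0, 0, 0, 0, 0, 0.12, 0, 0, 0])

```text
time: 7.4
eef_pos: [0.4956, 0.3018, 0.1484]
orientation: [-3.139, -0.004, -3.141]
contact_force: [0.6, -0.3, -1.8]
opening: 0.025
```

```bash
python3 - <<'E'
from h import *
b=snap('top','t4');a=snap('scene','s4');q=st();print(q['eef_pos'],q['orientation'],q['contact_force'],q['qpos'].round(2))
p=q['eef_pos']-[0,0,.091]
u=proj(b,p);v=proj(a,p);print(u,v)
def crop(s,u):
    x,y=int(u[0]),int(u[1]);return (x-25,y-40),cv2.resize(s['frame'][y-40:y+25,x-25:x+25],None,fx=8,fy=8,interpolation=3)[:,:,::-1]
(o1,c1),(o2,c2)=crop(b,u),crop(a,v);print(o1,o2)
cv2.imwrite('pics/c5.png',np.hstack([c1,c2]))
E
```

```text
[0.49717474 0.30293093 0.15125873] [ 3.14082052e+00  9.75082488e-04 -3.14153716e+00] [-0.11934323 -0.33015986 -1.13604703] [-0.44  0.52 -0.22  1.73  0.14  0.91  0.85]
[132.46908794 198.73582185] [195.95586553 252.96880298]
(107, 158) (170, 212)
```

View pics/c5.png

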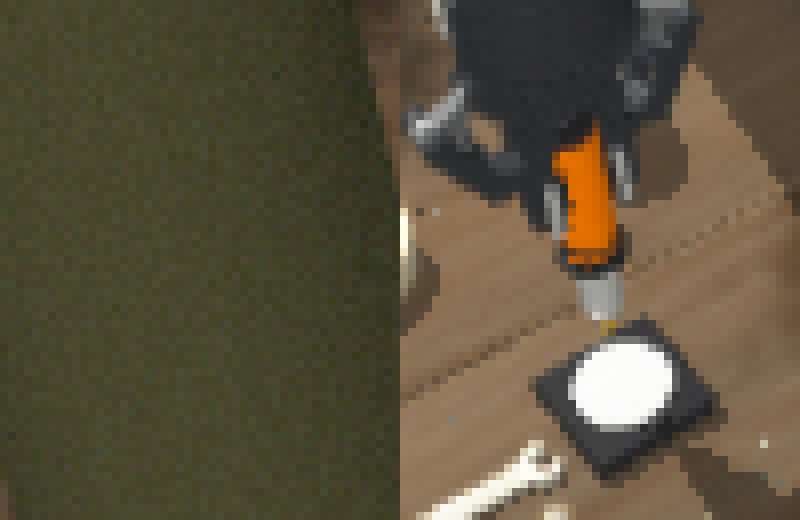

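Only the scene view shows the tip, at (196,253), which is where I predicted it. It's about 40 mm above the disc centre. Lowering gently now.

Emit:
arm_command(targets=[0, 0, 0.015, 0, 0, 0, 0, 0, 0.025, 0, 0, 0, 0, 0, 0.032, 0, 0, 0, 0, 0, 0.032, 0, 0, 0, 0, 0, 0.032, 0, 0, 0])

```text
time: 8.0
eef_pos: [0.4968, 0.3027, 0.1187]
orientation: [3.141, 0.0, -3.141]
contact_force: [1.1, 0.0, -1.6]
opening: 0.025
```

Emit:
arm_command(targets=[0, 0, 0.001, 0, 0, 0, 0, 0, 0.002, 0, 0, 0, 0, 0, 0.002, 0, 0, 0])

```text
time: 8.3
eef_pos: [0.4966, 0.3026, 0.1164]
orientation: [3.141, 0.0, -3.141]
contact_force: [0.1, -0.6, -2.3]
opening: 0.025
```

Emit:
arm_command(targets=[0, 0, 0.001, 0, 0, 0, 0, 0, 0.002, 0, 0, 0, 0, 0, 0.002, 0, 0, 0])

```text
time: 8.6
eef_pos: [0.4965, 0.3025, 0.1141]
orientation: [-3.141, -0.0, -3.141]
contact_force: [-0.6, -0.0, -0.5]
opening: 0.0251
```

Emit:
arm_command(targets=[0, 0, 0.001, 0, 0, 0, 0, 0, 0.002, 0, 0, 0, 0, 0, 0.002, 0, 0, 0])

```text
time: 8.9
eef_pos: [0.4965, 0.3025, 0.1121]
orientation: [-3.141, -0.0, -3.141]
contact_force: [0.5, 0.8, -1.3]
opening: 0.0249
```

Emit:
arm_command(targets=[0, 0, 0.001, 0, 0, 0, 0, 0, 0.001, 0, 0, 0, 0, 0, 0.001, 0, 0, 0])

```text
time: 9.2
eef_pos: [0.4966, 0.3025, 0.1113]
orientation: [-3.142, -0.0, -3.141]
contact_force: [0.1, 0.3, -2.0]
opening: 0.0251
```

Emit:
arm_command(targets=[0, 0, 0.001, 0, 0, 0, 0, 0, 0.001, 0, 0, 0, 0, 0, 0.001, 0, 0, 0])

```text
time: 9.5
eef_pos: [0.4966, 0.3025, 0.1103]
orientation: [-3.141, -0.0, -3.141]
contact_force: [-0.3, -1.4, -1.0]
opening: 0.0248
```

Emit:
arm_command(targets=[0, 0, 0.001, 0, 0, 0, 0, 0, 0.001, 0, 0, 0, 0, 0, 0.001, 0, 0, 0])

```text
time: 9.8
eef_pos: [0.4966, 0.3025, 0.1092]
orientation: [-3.142, -0.0, -3.141]
contact_force: [-0.6, 0.5, -0.4]
opening: 0.0251
```

Emit:
arm_command(targets=[0, 0, 0.001, 0, 0, 0, 0, 0, 0.001, 0, 0, 0, 0, 0, 0.001, 0, 0, 0])

```text
time: 10.1
eef_pos: [0.4966, 0.3025, 0.1083]
orientation: [-3.142, -0.0, -3.141]
contact_force: [0.6, 0.9, -1.3]
opening: 0.0247
```

Emit:
arm_command(targets=[0, 0, 0.001, 0, 0, 0, 0, 0, 0.001, 0, 0, 0])

```text
time: 10.3
eef_pos: [0.4967, 0.3026, 0.1073]
orientation: [3.142, 0.0, -3.141]
contact_force: [-0.4, 0.1, -0.7]
opening: 0.0249
```

Emit:
arm_command(targets=[0, 0, 0, 0, 0, 0, 0, 0, 0, 0, 0, 0])

```text
time: 10.5
eef_pos: [0.4966, 0.3026, 0.1073]
orientation: [3.142, 0.0, -3.141]
contact_force: [0.9, -0.3, -0.3]
opening: 0.0248
```

Emit:
arm_command(targets=[0, 0, 0.001, 0, 0, 0, 0, 0, 0.001, 0, 0, 0])

```text
time: 10.7
eef_pos: [0.4966, 0.3026, 0.1063]
orientation: [3.141, 0.0, -3.141]
contact_force: [0.2, 0.6, -0.6]
opening: 0.025
```

Emit:
arm_command(targets=[0, 0, 0, 0, 0, 0, 0, 0, 0, 0, 0, 0])

```text
time: 10.9
eef_pos: [0.4966, 0.3026, 0.1063]
orientation: [3.142, 0.0, -3.141]
contact_force: [-0.6, -0.2, 0.6]
opening: 0.0252
```

Emit:
arm_command(targets=[0, 0, 0.001, 0, 0, 0, 0, 0, 0.001, 0, 0, 0])

```text
time: 11.1
eef_pos: [0.4966, 0.3026, 0.1052]
orientation: [3.142, 0.0, -3.141]
contact_force: [-0.1, -0.6, -0.2]
opening: 0.0249
```

Emit:
arm_command(targets=[0, 0, 0, 0, 0, 0, 0, 0, 0, 0, 0, 0])

```text
time: 11.3
eef_pos: [0.4967, 0.3026, 0.1053]
orientation: [3.142, 0.0, -3.141]
contact_force: [0.5, 0.3, 1.3]
opening: 0.0251
```

Emit:
arm_command(targets=[0, 0, 0.001, 0, 0, 0, 0, 0, 0.001, 0, 0, 0])

```text
time: 11.5
eef_pos: [0.4966, 0.3026, 0.1042]
orientation: [3.142, 0.0, -3.141]
contact_force: [0.1, 0.9, 0.9]
opening: 0.0247
```

Emit:
arm_command(targets=[0, 0, 0, 0, 0, 0, 0, 0, 0, 0, 0, 0])

```text
time: 11.7
eef_pos: [0.4966, 0.3026, 0.1043]
orientation: [3.142, 0.0, -3.141]
contact_force: [0.5, 0.8, 0.2]
opening: 0.025
```

```bash
python3 - <<'E'
from h import *
q=st()
F=[]
for i in range(8):
    a=snap('scene');q=st();F.append(q['contact_force'][2])
print(np.round(F,2),np.mean(F),q['eef_pos'],q['time'])
E
```

```text
[0.98 0.91 0.79 1.35 0.77 0.13 0.53 0.49] 0.7421850247094729 [0.49662566 0.30253234 0.10429115] 12.1
```

Emit:
arm_command(targets=[0, 0, 0.001, 0, 0, 0, 0, 0, 0.0015, 0, 0, 0, 0, 0, 0.002, 0, 0, 0, 0, 0, 0.002, 0, 0, 0])

```text
time: 12.5
eef_pos: [0.4966, 0.3026, 0.1023]
orientation: [3.141, 0.0, -3.141]
contact_force: [-0.3, 0.1, 2.6]
opening: 0.0246
```

```bash
python3 - <<'E'
from h import *
F=[]
for i in range(30):
    a=snap('scene','s5' if i==9 else None);q=st();F.append(q['contact_force'])
print(np.mean(F,0),np.std(F,0),q['eef_pos'],q['orientation'],q['time'],q['ft_torque'])
E
```

```text
[0.04547839 0.46883755 2.16442218] [0.54105875 0.41526183 0.5836875 ] [0.4966019  0.30256007 0.10227794] [ 3.14156354e+00  5.77456974e-06 -3.14143071e+00] 14.0 [ 0.18845187 -0.09142313 -0.0149957 ]
```

Emit:
arm_command(targets=[0, 0, -0.005, 0, 0, 0, 0, 0, -0.02, 0, 0, 0, 0, 0, -0.06, 0, 0, 0, 0, 0, -0.1, 0, 0, 0, 0, 0, -0.14, 0, 0, 0])

```text
time: 14.5
eef_pos: [0.4958, 0.3018, 0.2434]
orientation: [-3.14, -0.002, -3.141]
contact_force: [0.3, 1.3, -1.3]
opening: 0.0251
```

Emit:
arm_command(targets=[0.005, -0.04, -0.02, 0, 0, 0, 0.01, -0.08, -0.03, 0, 0, 0, 0.02, -0.12, -0.03, 0, -0.05, 0, 0.03, -0.16, -0.03, 0, -0.1, 0, 0.04, -0.2, -0.03, 0, -0.15, 0])

```text
time: 15.0
eef_pos: [0.4554, 0.1005, 0.272]
orientation: [-3.141, 0.151, 3.141]
contact_force: [0.6, -0.4, -1.2]
opening: 0.025
```

```bash
cat > tgt.py <<'E'
from h import *
import sys
n=np.array([-0.2947,-0.0056,0.9556]);n/=np.linalg.norm(n);yaw=.019
spot=np.array([.498,-.0168,.0795])
def goal(h):
    z=-n;y=np.array([-np.sin(yaw),np.cos(yaw),0]);y-=z*(y@z);y/=np.linalg.norm(y);x=np.cross(y,z)
    return spot+n*h,Ro.from_matrix(np.c_[x,y,z])
if __name__=='__main__':
    for h in map(float,sys.argv[1:]): print(h,goal(h)[0].round(4),*plan(*goal(h)))
    q=st();print(q['eef_pos'],q['orientation'],q['contact_force'],q['time'])
E
python3 tgt.py .15 .1
```

```text
0.15 [ 0.4538 -0.0176  0.2228] [ 0.0089 -0.1181  0.0485] [-0.0053 -0.1487 -0.0186]
0.1 [ 0.4685 -0.0174  0.1751] [ 0.0015 -0.1177  0.0979] [-0.0053 -0.1487 -0.0186]
[0.45536023 0.10047597 0.27197675] [-3.14060402  0.15053858  3.14142606] [ 0.58417419 -0.44437036 -1.22349978] 15.0
```

Emit:
arm_command(targets=[0.002, -0.04, 0.005, 0, -0.05, 0, 0.004, -0.08, 0.015, -0.002, -0.1, -0.01, 0.007, -0.11, 0.03, -0.005, -0.149, -0.019, 0.009, -0.118, 0.048, -0.005, -0.149, -0.019, 0.009, -0.118, 0.048, -0.005, -0.149, -0.019])

```text
time: 15.5
eef_pos: [0.4523, -0.0173, 0.2214]
orientation: [3.141, 0.294, -3.125]
contact_force: [0.4, 1.4, -1.4]
opening: 0.0249
```

```bash
python3 tgt.py .11; python3 - <<'E'
from h import *
F=[]
for i in range(12): snap('scene');F.append(st()['contact_force'])
q=st();print('base',np.mean(F,0))
b=snap('top','t6');a=snap('scene','s6')
Z=Ro.from_euler('xyz',q['orientation']).apply([0,0,1]);p=q['eef_pos']+Z*.0911
print(q['eef_pos'],Z,p)
S=np.array([.498,-.0168,.0795])
u=proj(b,p);v=proj(a,p);print(u,v,proj(b,S),proj(a,S))
def crop(s,u):
    x,y=int(u[0]),int(u[1]);return (x-25,y-35),cv2.resize(s['frame'][y-35:y+35,x-25:x+25],None,fx=8,fy=8,interpolation=3)[:,:,::-1]
(o1,c1),(o2,c2)=crop(b,u),crop(a,v);print(o1,o2)
cv2.imwrite('pics/c6.png',np.hstack([c1,c2]))
E
```

```text
0.11 [ 0.4656 -0.0174  0.1846] [-0.0021 -0.0003  0.0391] [-0.0004 -0.0056 -0.0028]
[ 0.4522622  -0.01729713  0.22140583] [ 3.1411773   0.29354984 -3.12547899] [ 0.3768023   1.37428009 -1.37576037] 15.5
base [-0.00686607  0.16752148 -1.66536338]
[ 0.45497806 -0.01527039  0.22359088] [ 0.29458519  0.00654031 -0.95560284] [ 0.48181477 -0.01467457  0.13653546]
[224.1886146  204.24797276] [266.77077252 204.1799468 ] [226.37233912 210.03524207] [264.73947217 211.25838899]
(199, 169) (241, 169)
```

View pics/c6.png

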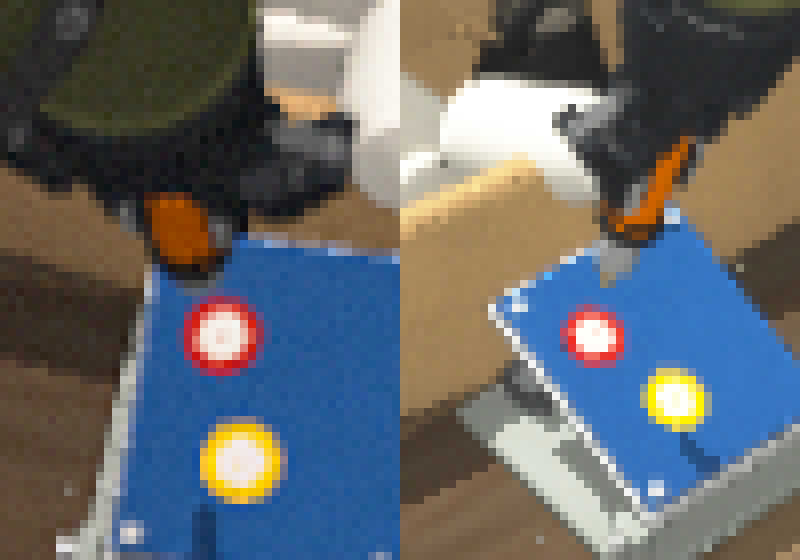

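```bash
python3 tgt.py .15 .1
```

```text
0.15 [ 0.4538 -0.0176  0.2228] [ 0.0013 -0.0022  0.0003] [ 0.0009 -0.0002  0.0007]
0.1 [ 0.4685 -0.0174  0.1751] [ 0.0013 -0.0022  0.0503] [ 0.0009 -0.0002  0.0007]
[ 0.45492176 -0.01541162  0.22350256] [ 3.14096145  0.29895322 -3.12184479] [-0.01288706  0.14919207 -1.94062795] 16.2
```

Emit:
arm_command(targets=[0.001, -0.002, 0.015, 0, 0, 0, 0.001, -0.002, 0.03, 0, 0, 0, 0.001, -0.002, 0.042, 0, 0, 0, 0.001, -0.002, 0.047, 0, 0, 0, 0.001, -0.002, 0.05, 0, 0, 0])

```text
time: 16.7
eef_pos: [0.4687, -0.0172, 0.1751]
orientation: [3.141, 0.298, -3.122]
contact_force: [0.2, 0.2, -1.3]
opening: 0.0256
```

```bash
cat > f.py <<'E'
from h import *
import sys
from tgt import n,spot
F=[];T=[]
for i in range(int(sys.argv[1])): a=snap('scene');q=st();F.append(q['contact_force'])
b=snap('top','tl');cv2.imwrite('pics/l.png',0*b['frame']);np.save('pics/sl.npy',a,allow_pickle=True)
F=np.array(F);z=Ro.from_euler('xyz',q['orientation']).apply([0,0,1]);d=q['eef_pos']-spot
print('F',F.mean(0).round(2),'along n',(F@n).mean().round(2),'+-',((F@n).std()/np.sqrt(len(F))).round(2),'h',d@n,'lat',(d-n*(d@n)).round(4),'ang',np.arccos(-z@n),q['eef_pos'],q['time'])
E
python3 f.py 8
```

```text
F [-0.18 -0.12 -1.64] along n -1.52 +- 0.12 h 0.1006113288996777 lat [0.0005 0.0002 0.0001] ang 0.0009299535363608941 [ 0.4688281  -0.01718599  0.17579004] 17.1
```

Emit:
arm_command(targets=[0, 0, 0.002, 0, 0, 0, 0, 0, 0.004, 0, 0, 0, 0, 0, 0.006, 0, 0, 0, 0, 0, 0.006, 0, 0, 0])

```text
time: 17.55
eef_pos: [0.4704, -0.0171, 0.1693]
orientation: [3.141, 0.298, -3.122]
contact_force: [0.0, -0.5, -0.3]
opening: 0.025
```

```bash
python3 f.py 8
```

```text
F [-0.09 -0.01 -1.16] along n -1.08 +- 0.22 h 0.09432755843923887 lat [0.0003 0.0002 0.0001] ang 0.0007972936135512046 [ 0.47053524 -0.01715585  0.16974079] 17.95
```

Emit:
arm_command(targets=[0, 0, 0.001, 0, 0, 0, 0, 0, 0.002, 0, 0, 0, 0, 0, 0.002, 0, 0, 0])

```text
time: 18.3
eef_pos: [0.4712, -0.0171, 0.1677]
orientation: [3.141, 0.299, -3.122]
contact_force: [-0.2, -0.0, -0.2]
opening: 0.0246
```

```bash
python3 f.py 10
```

```text
F [-0.54 -0.01 -0.12] along n 0.05 +- 0.1 h 0.09228685947935134 lat [0.0003 0.0002 0.0001] ang 0.0008109862392546199 [ 0.47112504 -0.01713839  0.16778721] 18.8
```

Emit:
arm_command(targets=[0, 0, 0.001, 0, 0, 0, 0, 0, 0.002, 0, 0, 0, 0, 0, 0.002, 0, 0, 0])

```text
time: 19.15
eef_pos: [0.4717, -0.0171, 0.1658]
orientation: [3.141, 0.299, -3.122]
contact_force: [-0.8, 0.2, 1.9]
opening: 0.0248
```

```bash
python3 f.py 10
```

```text
F [-0.46  0.22  0.94] along n 1.04 +- 0.12 h 0.09028398572118061 lat [0.0003 0.0002 0.0001] ang 0.000854694320912913 [ 0.47169064 -0.01709066  0.16586593] 19.65
```

Emit:
arm_command(targets=[0, 0, 0.001, 0, 0, 0, 0, 0, 0.0015, 0, 0, 0, 0, 0, 0.0015, 0, 0, 0])

```text
time: 20.0
eef_pos: [0.4722, -0.0171, 0.1644]
orientation: [3.141, 0.299, -3.122]
contact_force: [-1.3, 0.7, 1.6]
opening: 0.0249
```

```bash
python3 f.py 16; python3 - <<'E'
from h import *
b=load('tl');a=load('sl');q=st()
Z=Ro.from_euler('xyz',q['orientation']).apply([0,0,1]);p=q['eef_pos']+Z*.086;print(p,proj(b,p),proj(a,p))
def crop(s,x,y): return cv2.resize(s['frame'][y-30:y+25,x-20:x+20],None,fx=10,fy=10,interpolation=3)[:,:,::-1]
cv2.imwrite('pics/c7.png',np.hstack([crop(b,226,210),crop(a,265,211)]))
E
```

```text
F [-0.75 -0.02  1.68] along n 1.82 +- 0.13 h 0.08878811577300531 lat [0.0003 0.0002 0.0001] ang 0.0008480777190810665 [ 0.47214889 -0.01708922  0.16444185] 20.8
[ 0.49745921 -0.01652683  0.08224242] [226.23430781 209.69912816] [264.7648394  210.91272517]
```

View pics/c7.png

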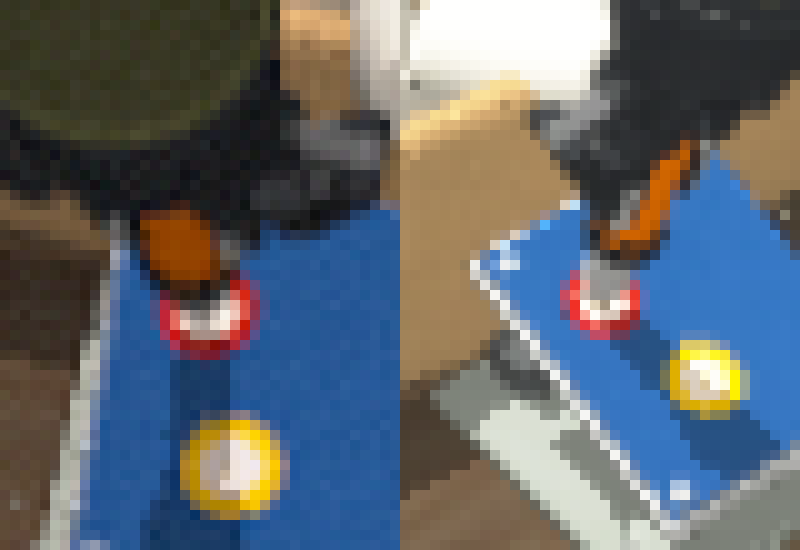

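```bash
python3 - <<'E'
from h import *
q=st();print(q['time'],q['contact_force'],q['opening']);print(workorder.finish_job())
E
```

```text
20.85 [-0.42033499 -0.1011242   2.01302105] 0.0248345412032192
the job is handed in; nothing more can be done
None
```

I lifted the small orange gauge out of the stand, zeroed it on the steel disc, then pressed it on the red ring. I handed the job in at 20.85 s with the gauge still gripped and pressing.

- **Zeroing:** I held it upright near the disc centre for about 1.5 s. The net force was about 3.5 N, so the tip was roughly 4.9 mm in.
- **On the cover:** The tool was within 0.001 rad of the cover normal I estimated (slope 0.30 rad). The net force was about 3.4 N, so the tip was about 4.6 mm in, give or take 0.4 mm. The last crops show it in the middle of the ring, within about 3 mm.
- **Stop and bystanders:** By force, the tip never came near its stop. The arm touched nothing else that I could see.

**Checks that disagreed:** The cover surface was about 2.5 mm higher than the cameras gave, so I set the press depth by force instead. I did not check the slope by touch; the camera estimate could be off by about 0.02 rad. The top view was blocked over the zero plate, so only the scene camera and the arm's own readings confirm the tip position there.

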